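# Moisture check on a stack of board

## Robot

A 7-joint arm with a two-finger parallel gripper is mounted at the origin on the work surface. World frame = base frame: x ahead of the robot, y to its left, z up, the work surface at z = 0. Lengths are in mm, angles in rad, forces in N, time in s.
With the tool pointing down it reaches from about 425 to 1025 mm from the base axis. Payload 3.6 kg.
Tool frame: the origin (TCP) lies at the very end of the fingers, on their centre line; the grasp point (between the pads) lies 19 mm behind it; z points along the fingers, y is the line along which they close (so a half turn about z gives the same grasp; the last joint's range is limited). The gripper opens to 85 mm and grips with 20 to 120 N. Pads are 22 mm wide; open, the fingers measure 114 mm over their backs; the gripper's body (76 mm by 85 mm) begins 54 mm behind the grasp point. The pads swing forward as they close: fully open they stand 13 mm farther back than shut.
Start: joints at [1.01, 0.591, 0.048, 1.609, -0.033, 0.943, -0.034], TCP at [326.274, -647.437, 231.302] pointing down, gripper open.
Joint ranges: [-2.69, 2.69], [-0.47, 2.24], [-1.27, 1.36], [0.19, 2.51], [-1.53, 4.68], [0.08, 2.07], [-3.09, 3.09]. Speed limits (rad/s): [2.57, 2.57, 3.14, 3.14, 3.14, 3.14, 3.14].

## Interface

Orientations are given as a rotation vector (axis times angle).
In Python, from rig import manip, jaws, imaging, ticket gives the robot as it stands. Calls block until the motion is done:
- manip.reach(position, orientation): joint-space move of the TCP to a pose.
- manip.move_straight(position, ori=None, max_speed=150, f_stop=None): straight line of the TCP; ori=None keeps the orientation; max_speed is the mean speed in mm/s. With f_stop (N) it stops when the force on the tool has changed by that much, and returns True; else False.
- manip.move_j(angles): joint-space move.
- jaws.grip(opening, grip_force=None): finger opening in mm; grip_force is the grip in N (None keeps the last); returns when the fingers have stopped.
- manip.pause(seconds).
- manip.ik(position, orientation): joint angles nearest the present ones, or None.
- imaging.snapshot(name): name is "scene" or "top" or "wrist"; returns a dict with "frame" (420x560x3 uint8, red, green, blue), "fov_y" (degrees; the focal length in pixels is half the picture's height over the tangent of half this angle, whatever the lens; pixels are square), "cx", "cy" (the principal point, pixels), "T" (4x4, takes a point from camera to world coordinates). Camera axes: x right, y up, looking along -z (the intrinsics and any distortion apply to the point x, -y, -z); pixel columns grow to the right and rows downward; lengths in mm; the calibration is good to about 2 mm. A picture is of the moment at which its call begins. There is no depth.
A pose or a line that the arm cannot do raises manip.MotionError and nothing moves.
- ticket.job_done(): hands the job in; it is judged then, once.
Trained networks look in the newest picture that a camera, given by its name, has taken for a name from the list of things; names that differ only in an ending like _2 or _b are one class to them, and where a whole thing is asked for, a point or a joint stands for the part that bears it (a point fixed in the world has none). Each returns a list of dicts, best first, with "score" (0 to 1); they miss things now and then, are a little off and sometimes report something else, mostly with a low value. They report only what shows in the picture. A call takes as long as a camera call.
- imaging.search_frame(camera, label): "rect" ([left, top, right, bottom] as shares, 0 to 1, of the picture: columns of its width, rows of its height, round what is visible of it).
- imaging.cut_out(camera, label): "pixels" (420x560 bool, what is visible of it) and "rect" ([left, top, right, bottom] as shares, 0 to 1, of the picture: columns of its width, rows of its height, round what is visible of it).
Readings, each from a call of its own:
- manip.get_time(): time.
- manip.get_q(): joint angles.
- manip.get_dq(): joint speeds.
- manip.get_joint_torque(): joint torques, N m.
- manip.get_tcp_pos(): TCP position.
- manip.get_tool_rot(): TCP orientation.
- manip.get_force(): force on the tool from outside, world axes, zero at the start.
- manip.get_torque(): the same for the moment, N m.
- manip.get_gripper_width(): finger opening in mm.
- manip.get_grasp_force(): force on a finger pad.
Only numpy, scipy, OpenCV 4.12 (cv2) and the standard library are available. Lean on these libraries where they do the work, as an engineer would, in place of code of your own. Each camera call takes 0.05 s, during which the arm holds its last target. There are 200 camera calls.

## Task

Open the instrument case until its lid rests back on its stop, take the moisture probe out and set its foot inside the printed circle on top of the board stack. Hold the probe upright there, pressed gently until its spring foot is about half way in and never driven hard against the stack, and finish like that: still gripping it, with the lid still open. Leave everything else where it is.

Things in the scene. Friction and masses are not known exactly. Their poses are not given: they have to be found in the camera images.
- case: Grey fixed case, 140 mm deep (its x), 220 mm wide (its y), walls 70 mm high, 5 thick; origin: centre of underside; its front, with the lid handle, is -x and faces the robot. Inside, a dark foam block, top 45 mm above the table, with two wells 30 mm wide, 40 mm deep at y = +52 and -52 mm, x = 0. The probe stands in one, a plug in the other; which is which varies.
- lid (a joint): Lid of the case, hinged on the far upper edge: 0 = shut, grows as the front edge swings up and over, 1.75 rad = resting on its stop, leaning back just past upright. The lid is a shell 50 mm high, about 250 g; let go below about 1.1 rad it falls shut, beyond about 1.3 rad it falls open onto its stop. Light, damped hinge.
- lid_hinge (a point): Point on the hinge axis, in the middle of the case's far rim, 70 mm above the table. The axis runs along the case's y.
- lid_handle (a point): Centre of the lid's handle: a black round bar, 18 mm thick, 36 mm long, along the case's y, 28 mm in front of the lid's front face on a stem 12 mm wide. Lid shut: 15 mm higher than the hinge and 168 mm in front of it. Its flat ends (36 mm apart) can be pinched from above; it then turns between the pads as the lid swings.
- probe: Moisture probe, about 160 g, upright in a well. Black round handle 30 mm in diameter, 6 to 60 mm above the origin; steel collar 44 mm in diameter, 6 mm thick, resting on the foam; below it a nose 24 mm in diameter, 20 mm long, with a spring foot. Origin: centre of the collar's underside, z up along the handle. Taller and slimmer than the plug.
- probe_grip (a point): Point on the probe's axis at mid-handle, 36 mm above its origin: the place to grip.
- probe_tip (a point): Centre of the flat end face (12 mm in diameter) of the probe's spring foot; 34 mm below the probe's origin with the foot fully out.
- probe_foot (a joint): How far the spring foot is pushed into the nose, in m: 0 = fully out, 0.012 = bottomed. It takes about 1 N to start it and 0.4 N more for each mm: 3.4 N at half way (6 mm), 5.8 N at the bottom.
- stack: Stack of cut white board, fixed, 170 mm (its x) by 240 mm (its y), flat top 70 mm above the table; origin at the centre of its underside. A roll of tape lies on it.
- mark_center (a point): Centre of the printed mark on top of the stack: a thin dark circle (inner radius 15 mm) with a cross through it, 50 mm over the cross. At the height of the stack's top.
- plug: Check plug in the other well of the case: black round head 38 mm in diameter and only 16 mm high on the same collar and nose as the probe; top 67 mm above the table. Not needed.
- tape_roll: Roll of brown tape, 68 mm in diameter, 25 mm high, lying on the stack. Bystander.
- glue_stick: Glue stick, 27 mm in diameter, 85 mm high, standing between the case and the stack. Bystander.
- bone_folder: Flat creasing tool, 150 x 22 x 6 mm, lying between the case and the stack. Bystander.
- stapler: Stapler, 40 x 140 x 47 mm, at the back of the table. Bystander.
- small_carton: Closed carton, 80 x 120 x 50 mm, at the back of the table. Bystander.
- mug: White mug, 80 mm in diameter, 95 mm high, at the robot's right. Bystander.
- card_block: Block of cut cards, 90 x 55 x 30 mm, at the robot's left. Bystander.

How it is judged (in metres and radians):
On the way, in this order (a step that is already met when the one before it is completed fails the run):
1. the lid is open on its stop (value of joint lid above 1.68 rad), for 0.2 s.
2. the probe is lifted clear of the case in the gripper (z of probe in the frame of case above 0.1 m and contact force between the fingers and probe above 1 N and contact force between probe and case below 0.1 N), for 0.1 s.
At the end, for the whole second after the job is handed in: The gripper still holds the probe; its foot's centre is within 10 mm of the mark's centre, the probe is upright within 0.12 rad (7 degrees) and still, the foot is pushed in by 3 to 9.5 mm and presses on the stack with 1.5 to 6 N; the lid is still open on its stop (above 1.68 rad) (value of joint lid above 1.68 rad and horizontal distance between probe_tip and mark_center below 0.01 m and angle between probe's own z axis and vertical below 0.12 rad and contact force between probe and stack between 1.5 and 6 N and value of joint probe_foot between 0.003 and 0.0095 m and contact force between the fingers and probe above 1 N and contact force between probe and case below 0.1 N and linear speed of probe below 0.02 m/s); the arm keeps its last pose, push and grip.
It fails at once if the probe is driven hard against the stack (over 15 N) (contact force between probe and stack above 15 N).
It fails at once if the plug is moved by more than 15 mm (distance of plug from where it was at the start of the episode above 0.015 m).
It fails at once if a bystander is moved by more than 30 mm (distance of any of tape_roll, glue_stick, bone_folder, stapler, small_carton, mug, card_block from where it was at the start of the episode above 0.03 m).
It also fails if it takes over 61 s, if anything falls off the work surface, if the arm or the gripper's body presses on something with over 40 N, if the wrist force passes 120 N, or if a joint passes its speed limit or range.

## Working session

There is one attempt and no reset: what is moved stays moved. The work goes in short steps, each a Python script; the robot and the scene stay as the last script left them, time stands still between calls to the robot, and variables do not carry over. Pictures are saved under pics/ and viewed, at most 10 in all, crops included, and the job is handed in when it is done.

```bash
ls; mkdir -p pics
cat > h.py <<'E'
import numpy as np, cv2
from rig import manip, jaws, imaging, ticket
def snap(c,fn=None):
    s=imaging.snapshot(c)
    if fn: cv2.imwrite('pics/'+fn,s['frame'][:,:,::-1])
    return s
def f(s): return s['frame'].shape[0]/2/np.tan(np.radians(s['fov_y'])/2)
def ray(s,u,v):
    d=np.array([(u-s['cx'])/f(s),-(v-s['cy'])/f(s),-1]); T=np.array(s['T']); return T[:3,3],T[:3,:3]@d
def at(s,u,v,z):
    o,d=ray(s,u,v); return o+d*(z-o[2])/d[2]
def px(s,p):
    T=np.array(s['T']); c=T[:3,:3].T@(np.array(p)-T[:3,3]); return s['cx']+f(s)*c[0]/-c[2], s['cy']-f(s)*c[1]/-c[2]
E
python3 - <<'E'
from h import *
for c in ("scene","top"):
    s=snap(c,c+'0.png'); print(c,[(k,v) for k,v in s.items() if k!='frame'])
    for l in ("case","lid","lid_handle","stack","mark_center","tape_roll","glue_stick","bone_folder"):
        r=imaging.search_frame(c,l)[:2]; print(l,[(round(x['score'],2),(np.array(x['rect'])*[560,420,560,420]).round(1).tolist()) for x in r])
print(manip.get_tool_rot(), manip.get_time())
E
```

```text
pics
rig.py
scene [('fov_y', 54.69368305319425), ('cx', 274.55994439625783), ('cy', 207.09617195755888), ('T', array([[ 8.21384687e-01, -3.91223223e-01,  4.15056124e-01,
         1.07389370e+03],
       [ 5.70358376e-01,  5.57886189e-01, -6.02871730e-01,
        -7.19668947e+02],
       [ 4.30334135e-03,  7.31920344e-01,  6.81376615e-01,
         8.75946991e+02],
       [ 0.00000000e+00,  0.00000000e+00,  0.00000000e+00,
         1.00000000e+00]]))]
case [(0.93, [140.1, 208.2, 242.1, 306.7])]
lid [(0.89, [137.6, 205.8, 239.0, 290.1]), (0.33, [291.9, 158.0, 301.1, 166.9])]
lid_handle [(0.56, [138.9, 208.6, 237.5, 292.6])]
stack [(0.88, [264.1, 136.0, 347.2, 204.8])]
mark_center []
tape_roll [(0.83, [320.3, 140.5, 339.8, 156.1])]
glue_stick [(0.77, [270.8, 199.9, 281.1, 225.6])]
bone_folder [(0.58, [212.9, 189.6, 253.9, 213.5])]
top [('fov_y', 45.58116935995818), ('cx', 276.12817981862554), ('cy', 206.35508415822753), ('T', array([[-6.64915906e-03,  9.98743454e-01, -4.96719454e-02,
         5.04933541e+02],
       [-9.99969785e-01, -6.44085470e-03,  4.35249101e-03,
        -2.35162983e+01],
       [ 4.02709212e-03,  4.96993850e-02,  9.98756103e-01,
         1.47503918e+03],
       [ 0.00000000e+00,  0.00000000e+00,  0.00000000e+00,
         1.00000000e+00]]))]
case [(0.66, [319.5, 203.1, 411.0, 273.2]), (0.27, [260.0, 139.1, 306.7, 156.5])]
lid [(0.63, [321.1, 202.4, 410.0, 271.7])]
lid_handle [(0.86, [319.9, 200.0, 407.1, 272.6])]
stack [(0.72, [131.6, 184.3, 225.7, 252.5])]
mark_center [(0.55, [131.2, 193.0, 163.8, 222.4])]
tape_roll [(0.63, [258.0, 239.7, 269.1, 297.1]), (0.56, [131.0, 193.2, 163.3, 222.2])]
glue_stick []
bone_folder [(0.72, [258.6, 242.7, 270.6, 293.8]), (0.59, [189.1, 128.5, 229.9, 160.4])]
[ 3.05633921e+00  7.26760266e-01 -1.11319897e-04] 0.9
```

View images.

Run:
```python
import cv2
a=cv2.imread('pics/top0.png')[110:310,110:430]; cv2.imwrite('pics/top0c.png',cv2.resize(a,None,fx=2.5,fy=2.5,interpolation=cv2.INTER_CUBIC))
```

```text
(no output)
```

View pics/top0c.png

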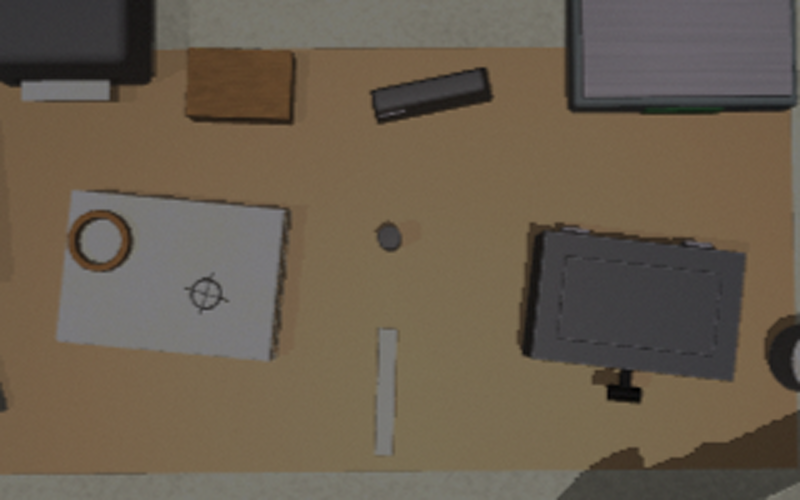

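View pics/scene0.png

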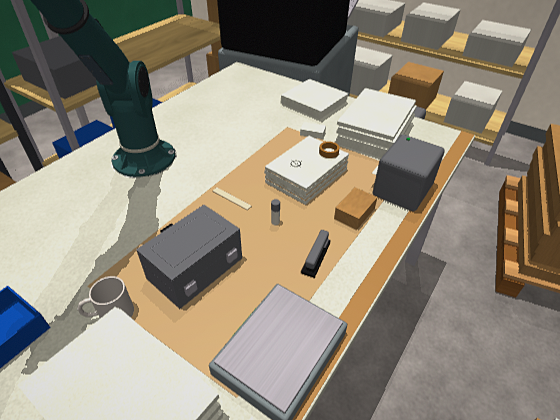

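The top view shows the case at crop (640,305), rotated about -6°. The handle bar is at crop (624,393), the mark at (206,293), the glue stick at (388,236), the folder at (386,390) and the mug at the right edge. The scene view agrees. I'll turn these into positions and check the sizes.

Run:
```python
from h import *
s=snap('top')
F=lambda u,v,z: at(s,110+u/2.5,110+v/2.5,z)
C=np.array([F(*p,120) for p in [(545,232),(745,252),(733,380),(530,357)]])
print(C.round(1)); print([np.linalg.norm(C[i]-C[(i+1)%4]).round(1) for i in range(4)], C.mean(0))
for i,j in((0,1),(3,2),(3,0),(2,1)): d=C[j]-C[i]; print(np.degrees(np.arctan2(d[1],d[0])))
print('handle',F(624,393,90)); print('mark',F(206,293,70))
S=np.array([F(*p,70) for p in [(72,190),(288,208),(272,360),(57,341)]]);print(S.round(1),S.mean(0),[np.linalg.norm(S[i]-S[(i+1)%4]).round(1) for i in range(4)])
print('glue',F(388,230,85),'tape',F(100,240,95),'mug',F(800,355,95))
# sight from current pose
print(manip.get_tcp_pos())
s2=snap('scene')
h=F(624,393,90);m=F(206,293,70);print(px(s2,h),px(s2,m))
```

```text
[[ 581.1 -170.4  120. ]
 [ 557.9 -387.5  120. ]
 [ 419.6 -371.8  120. ]
 [ 445.8 -152.6  120. ]]
[np.float64(218.4), np.float64(139.3), np.float64(220.8), np.float64(136.4)] [ 501.09971399 -270.57886685  120.        ]
-96.08811156000631
-96.83411534613369
-7.506958477851263
-6.482805638124146
handle [ 404.20874845 -258.79499988   90.        ]
mark [517.74473044 205.77068696  70.        ]
[[634.7 356.9  70. ]
 [612.8 113.6  70. ]
 [442.3 131.8  70. ]
 [465.1 372.5  70. ]] [538.74094442 243.67332689  70.        ] [np.float64(244.3), np.float64(171.5), np.float64(241.8), np.float64(170.3)]
glue [586.40813414   0.78659615  85.        ] tape [576.79654293 318.81312835  95.        ] mug [ 444.90557076 -452.68439535   95.        ]
[ 326.27041764 -647.4285905   231.33130689]
(np.float64(166.4405754846078), np.float64(227.98390621417497)) (np.float64(295.06177836776055), np.float64(163.39868105080797))
```

```bash
cat >> h.py <<'E'
from scipy.spatial.transform import Rotation as R
def down(yaw):  # tool y along -(world y rotated by yaw)
    y=np.array([np.sin(yaw),-np.cos(yaw),0]); z=np.array([0,0,-1.]); return R.from_matrix(np.c_[np.cross(y,z),y,z]).as_rotvec()
E
python3 - <<'E'
from h import *
yaw=np.radians(-6.6)
for d in (yaw,yaw+np.pi):print(manip.ik([404,-259,240],down(d)))
manip.reach([404,-259,240],down(yaw)); print(manip.get_q(),manip.get_tcp_pos(),manip.get_time())
s=snap('wrist','w1.png'); print(s['T'].round(3),px(s,[404,-259,90]))
for z,dy in ((85,18),(85,-18)): print(px(s,[403.8+dy*.115,-259.3+dy*.993,z]))
E
```

```text
[ 0.35871283  0.27426013  0.14316642  2.1439113  -0.05817802  0.7269313
 -1.1458974 ]
[ 1.02332187  0.33602488 -0.68143013  2.1175869   0.2992363   0.78182736
  1.60995148]
[ 0.35953337  0.27461731  0.14397448  2.14250135 -0.05796286  0.7266325
 -1.14555177] [ 404.45513258 -260.1679421   240.28491377] 2.4667
[[-1.15000e-01  9.42000e-01  3.15000e-01  4.84635e+02]
 [-9.93000e-01 -1.10000e-01 -3.50000e-02 -2.68275e+02]
 [ 1.00000e-03 -3.17000e-01  9.48000e-01  3.82796e+02]
 [ 0.00000e+00  0.00000e+00  0.00000e+00  1.00000e+00]] (np.float64(280.61973550606956), np.float64(194.5341864423641))
(np.float64(259.8609928517302), np.float64(193.160663429056))
(np.float64(302.12509976074784), np.float64(193.13774046793722))
```

View pics/w1.png

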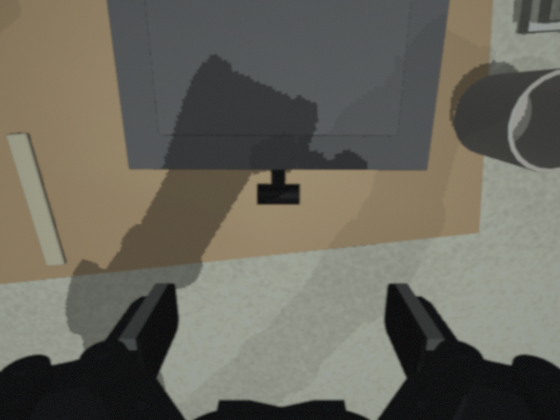

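The bar is at (279,194), spanning columns 257–300. That is within 2 px of the prediction and the yaw matches, so I'll grip it and swing the lid.

```bash
python3 - <<'E'
from h import *
yaw=np.radians(-6.6); xa=np.array([np.cos(yaw),np.sin(yaw),0]); o=down(yaw)
manip.reach([404,-258,150],o)
print(manip.move_straight([404,-258,65],max_speed=80,f_stop=15), manip.get_tcp_pos())
print(jaws.grip(30,grip_force=35), manip.get_gripper_width(), manip.get_grasp_force(), manip.get_force())
h=np.array([404,-258,65.])-15*np.array([0,0,1])+168*xa
try:
  for th in np.arange(.1,1.72,.1).tolist()+[1.70]:
    a=th+np.arctan2(15,168); r=np.hypot(15,168)
    p=h-xa*r*np.cos(a)+np.array([0,0,r*np.sin(a)])
    hit=manip.move_straight(p,max_speed=90,f_stop=25)
    print(round(th,2),(np.array(manip.get_tcp_pos())-p).round(1),np.array(manip.get_force()).round(1),round(manip.get_gripper_width(),1))
    if hit: break
except manip.MotionError as e: print(e)
print(manip.get_time()); snap('scene','s2.png')
E
python3 - <<'E'
import cv2
a=cv2.imread('pics/s2.png')[100:320,80:380]; cv2.imwrite('pics/s2c.png',cv2.resize(a,None,fx=2.5,fy=2.5))
E
```

```text
False [ 404.27696168 -258.1779759    65.36397564]
False 35.3056600213377 35.76991081237793 [-0.72141248  1.15921988  5.72659199]
0.1 [ 0.1  0.3 -0. ] [ 1.3  1.6 -2.3] 35.9
0.2 [-0.1  0.3 -0.2] [ 1.5  2.1 -3.3] 35.6
0.3 [-0.3  0.3 -0.3] [ 0.8  1.8 -3.6] 35.6
0.4 [-0.4  0.3 -0.3] [ 0.4  2.2 -1.6] 35.4
0.5 [-0.6  0.3 -0.3] [-1.   2.  -1.9] 35.6
0.6 [-0.6  0.2 -0.2] [-1.6  2.4 -0.6] 35.4
0.7 [-0.6  0.2 -0.1] [-3.2  3.4 -0.8] 35.3
0.8 [-0.3  0.1  0. ] [-2.9  2.9  2.3] 35.4
0.9 [ 0.5 -0.1  0.4] [-2.9  2.9  2.2] 35.1
1.0 [ 1.2 -0.2  0.5] [-2.5  3.2  2. ] 35.5
1.1 [ 1.  -0.2  0.3] [-1.9  2.5  1.6] 35.1
1.2 [ 0.4 -0.3  0. ] [-1.2  2.1  2.2] 35.0
1.3 [ 0.5 -0.3  0.1] [-0.9  2.3  1.7] 35.3
1.4 [ 0.4 -0.4  0.1] [-0.9  1.1  1.7] 35.3
1.5 [ 0.4 -0.4  0.3] [-0.5  0.5  3.5] 35.1
1.6 [ 0.4 -0.5  0.3] [-0.8 -0.9  4.3] 35.2
1.7 [ 0.3 -0.5  0.4] [ 0.  -1.   5.4] 35.1
1.7 [-0.1 -0.5  0.5] [ 1.  -1.6  5.6] 35.3
10.6
```

View pics/s2c.png

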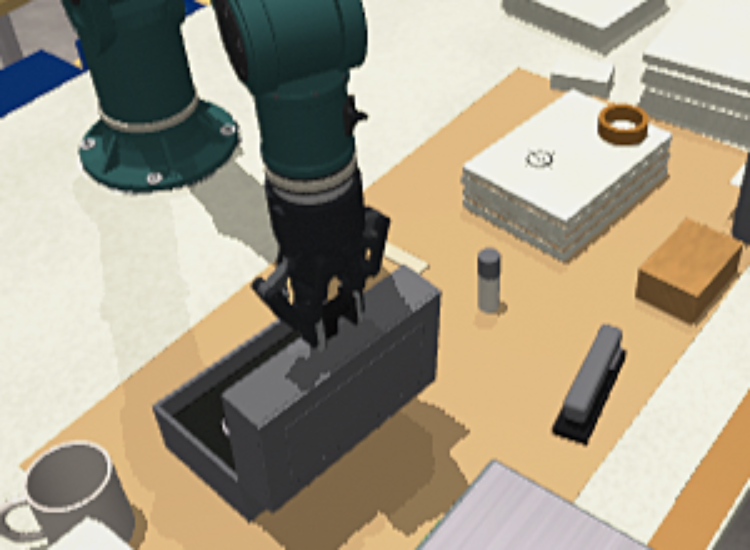

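The lid is upright and held at 1.70 rad. I'll release it, back off and look into the case.

Run:
```python
from h import *
yaw=np.radians(-6.6); o=down(yaw)
jaws.grip(85); manip.pause(.3)
p=np.array(manip.get_tcp_pos()); print(p)
manip.move_straight(p+[0,0,70],max_speed=150)
manip.reach([460,-266,300],o); manip.pause(.3)
s=snap('wrist','w3.png')
for l in("probe","plug","lid"):
    r=imaging.search_frame('wrist',l)[:2]; print(l,[(round(x['score'],2),(np.array(x['rect'])*[560,420,560,420]).round(1).tolist()) for x in r])
for sg in(1,-1):
    c=np.array([501.+sg*52*.115,-270.6+sg*52*.993,0]); print(c,px(s,c+[0,0,51]),px(s,c+[0,0,105]))
print(manip.get_time())
```

```text
[ 607.18662415 -281.51295944  214.66640894]
probe [(0.7, [207.3, 110.2, 253.1, 155.1]), (0.53, [0.3, 73.6, 47.4, 98.1])]
plug [(0.79, [309.1, 112.8, 349.8, 154.8]), (0.16, [102.2, 2.0, 462.6, 63.1])]
lid [(0.6, [101.0, 2.1, 466.5, 59.7])]
[ 506.98  -218.964    0.   ] (np.float64(232.85114171375199), np.float64(132.08705394750808)) (np.float64(225.46245543034559), np.float64(138.28045624711328))
[ 495.02  -322.236    0.   ] (np.float64(330.967127507271), np.float64(132.2558412610565)) (np.float64(338.689701436044), np.float64(138.47304365379603))
13.2583
```

View pics/w3.png

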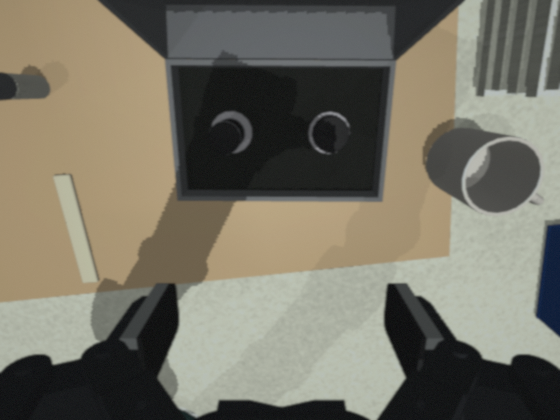

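The probe's collar ring is at (232,132) and the plug's at (330,132), both where predicted. The wrist camera would foul the lid at this yaw, so I'll choose another grasp yaw.

Run:
```python
from h import *
yaw=np.radians(-6.6)
for k in (90,180,-90):
    d=yaw+np.radians(k)
    Rm=R.from_rotvec(down(d)).as_matrix()
    print(k,'cam dir',Rm[:,0].round(2))
    for p in ([506.5,-218.7,260],[506.5,-218.7,60],[518,206,260],[518,206,118]):
        q=manip.ik(p,down(d)); print('  ',None if q is None else np.round(q,2))
```

```text
90 cam dir [ 0.11  0.99 -0.  ]
   [ 0.46  0.34 -0.17  1.97  0.08  0.84  0.13]
   [ 0.42  0.64 -0.13  2.1   0.19  0.41  0.03]
   [-0.19  0.37 -0.36  1.95  0.17  0.85 -0.74]
   [-0.23  0.56 -0.32  2.06  0.32  0.57 -0.89]
180 cam dir [-0.99  0.11 -0.  ]
   [ 1.09  0.53 -1.07  1.94  0.56  1.    1.21]
   [ 1.04  0.91 -1.08  2.08  1.1   0.9   0.75]
   [-0.08  0.38 -0.5   1.95  0.24  0.87  0.75]
   [ 0.09  0.66 -0.77  2.05  0.71  0.72  0.31]
-90 cam dir [-0.11 -0.99  0.  ]
   [-0.02  0.37  0.46  1.99 -0.22  0.83 -2.7 ]
   [ 0.1   0.66  0.31  2.12 -0.47  0.43 -2.47]
   [-1.24  0.62  1.19  1.99 -0.69  1.01 -2.97]
   [-1.18  0.92  1.18  2.1  -1.1   0.97 -2.62]
```

Run:
```python
from h import *
d=np.radians(83.4); o=down(d)
jaws.grip(60)
manip.reach([506.5,-218.7,260],o)
manip.move_straight([506.5,-218.7,150],max_speed=150)
hit=manip.move_straight([506.5,-218.7,60],max_speed=70,f_stop=12); print(hit,manip.get_tcp_pos(),manip.get_force())
if not hit:
    jaws.grip(20,grip_force=60); print(manip.get_gripper_width(),manip.get_grasp_force(),manip.get_force(),manip.get_tcp_pos())
    manip.move_straight([506.5,-218.7,110],max_speed=60)
    manip.move_straight([506.5,-218.7,240],max_speed=120)
    manip.pause(.2); print(manip.get_gripper_width(),manip.get_force())
    manip.reach([510,120,240],o); manip.pause(.3)
    print(manip.get_tcp_pos(),manip.get_force(),manip.get_time())
    s=snap('wrist','w4.png'); print(px(s,[517.7,205.8,70]))
    p=np.array(manip.get_tcp_pos()); print(px(s,p-[0,0,49]))
    for c in("wrist","top"):
        if c=='top': snap(c,'t4.png')
        for l in("mark_center","probe"):
            r=imaging.search_frame(c,l)[:2]; print(c,l,[(round(x['score'],2),(np.array(x['rect'])*[560,420,560,420]).round(1).tolist()) for x in r])
```

```text
False [ 506.83971703 -218.83265658   60.44525817] [-0.68267827 -0.50603623  0.01990698]
28.47497886134299 58.92333447933197 [-0.27913143 -0.20907513  5.41254439] [ 507.12202732 -218.8849739    60.60740114]
28.88424572139884 [ 0.92493025 -0.03650392 -2.33812868]
[510.26541528 118.98271186 239.93571784] [-0.60376827  1.20978364 -2.39486397] 21.525
(np.float64(279.07997060930654), np.float64(86.39630753368395))
(np.float64(282.65740583003486), np.float64(243.70016568432993))
wrist mark_center [(0.88, [258.3, 60.1, 300.3, 105.7])]
wrist probe [(0.95, [236.4, 226.6, 326.8, 385.6])]
top mark_center []
top probe []
```

View pics/w4.png

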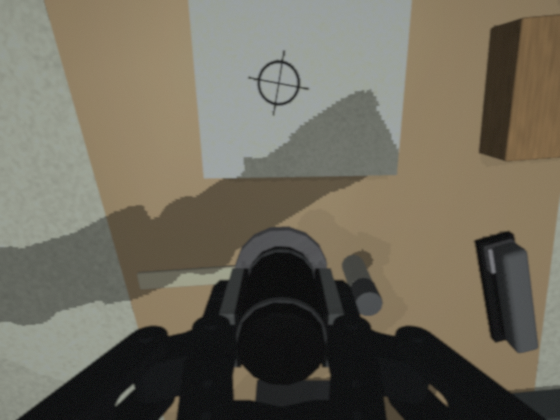

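The mark is at (279,83) against a predicted (279,86), and the probe looks upright in the hand with its collar centred at column 282. Next I'll refine the mark and lower onto it with force steps.

```bash
python3 - <<'E'
from h import *
o=down(np.radians(83.4))
s=snap('wrist'); m=at(s,279,83,70); p=np.array(manip.get_tcp_pos()); print(m)
print('collar underside rim px', [px(s,p+[22*a,22*b,-15]) for a,b in((1,0),(-1,0),(0,1))])
m=(m+[517.7,205.8,70])/2; x,y=m[:2]; print(x,y)
manip.reach([x,y,200],o)
manip.move_straight([x,y,126],max_speed=80,f_stop=4)
manip.pause(.4)
def fz(n=8):
    a=[]
    for _ in range(n): a.append(manip.get_force()[2]); manip.pause(.02)
    return np.mean(a)
f0=fz(); print('f0',f0,manip.get_tcp_pos(),manip.get_time())
for z in np.arange(124,104,-1.):
    manip.move_straight([x,y,z],max_speed=10,f_stop=5); manip.pause(.1); d=fz(5)-f0
    print(z,round(manip.get_tcp_pos()[2],1),round(d,2))
    if d>3.2: break
print(manip.get_tcp_pos(),manip.get_time(),manip.get_gripper_width())
s=snap('wrist','w5.png'); snap('scene','s5.png')
E
python3 - <<'E'
import cv2
a=cv2.imread('pics/s5.png')[90:300,100:380]; b=cv2.imread('pics/w5.png')
cv2.imwrite('pics/c5.png',cv2.hconcat([cv2.resize(a,(400,300)),cv2.resize(b,(400,300))]))
E
```

```text
[517.52049859 209.44378588  70.        ]
collar underside rim px [(np.float64(328.3739722821741), np.float64(267.3670540207578)), (np.float64(238.2252259128888), np.float64(276.6326778796164)), (np.float64(277.7771211662213), np.float64(229.9480147040662))]
517.6102492960051 207.62189294011978
f0 -2.2554197824702245 [517.61502858 207.64369882 126.06347474] 23.9583
124.0 124.0 -0.03
123.0 123.0 0.38
122.0 122.0 0.41
121.0 121.0 0.46
120.0 120.0 0.53
119.0 119.1 1.86
118.0 118.1 2.32
117.0 117.0 2.69
116.0 116.0 2.99
115.0 115.0 3.47
[517.7072627  207.64996584 115.03347756] 28.3917 28.563852547547604
```

View pics/c5.png

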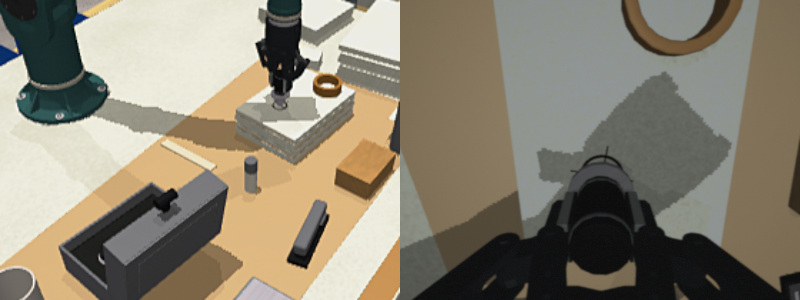

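The scene pane shows the lid open and the probe on the mark. The wrist pane shows the circle's far arc just past the collar at about (603,155). I'll press to mid-travel and check the centring with an overlay.

Run:
```python
from h import *
p=manip.get_tcp_pos()
manip.move_straight([517.6,207.6,113.5],max_speed=5,f_stop=5); manip.pause(.4)
print(manip.get_force(),manip.get_tcp_pos(),manip.get_grasp_force())
s=snap('wrist'); im=s['frame'][:,:,::-1].copy()
c=im[180:300,200:380]; c=cv2.resize(c,None,fx=4,fy=4,interpolation=cv2.INTER_CUBIC)
t=np.linspace(0,2*np.pi,200)
q=np.array([px(s,[517.6+15.5*np.cos(a),207.6+15.5*np.sin(a),70]) for a in t]); q=((q-[200,180]+.5)*4).astype(int)
cv2.polylines(c,[q.reshape(-1,1,2)],True,(0,0,255),1)
c=np.clip(c.astype(int)*2,0,255).astype('uint8'); cv2.imwrite('pics/c6.png',c)
```

```text
[0.59711886 1.05058089 1.96279026] [517.72889412 207.63422781 113.54166631] 59.226974844932556
```

View pics/c6.png

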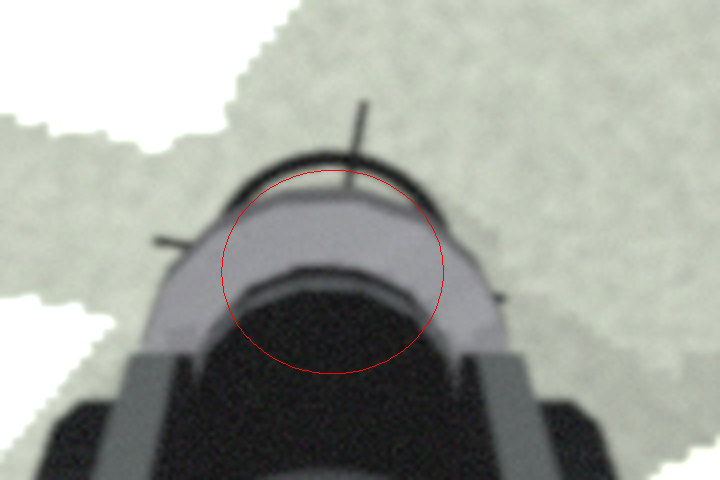

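The circle's arc sits about 2 mm from the prediction, well inside the 10 mm tolerance. The probe is straight and the press is about 3.8 N with the foot about 6 mm in, so I'm handing in.

```bash
python3 -c "
from h import *
print(manip.get_time(), ticket.job_done())"
```

```text
the job is handed in; nothing more can be done
29.3917 None
```

I handed the job in at 29.4 s with the lid open on its stop and the probe still gripped upright on the mark; I estimate about 2 mm off centre, about 3.8 N and the foot about 6 mm in, but no verdict came back.

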